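# Stand the bench driver back in its block

### The job

Put the long brass-handled driver away in the grey block. First lay it in the sloping wooden cradle, tip down against the foot stop and handle in both notches, and let go; then take it afresh by the top of its handle, stand it tip-down in the wide free socket and keep hold of it until its handle's shoulder sits fully home on the block, then let go. Leave the short driver, the bottle, the jar and the two black stands where they are.

Things in the scene. Friction and masses are not known exactly. Their poses are not given: they have to be found in the camera images.
- driver: the long driver, 170 mm: square brass handle 18 x 18 x 120 mm, then a round steel shank, 10 mm thick, 50 mm long, tip bevelled. Lies on a flat of its handle at first. Origin on its axis, 100 mm from the tip and 70 mm from the handle's end (near the centre of mass); x along the axis from tip to handle end, y and z square to the handle's flats. About 0.2 kg
- driver_tip (a point): centre of the driver's steel tip, 100 mm from its origin along -x
- driver_end (a point): centre of the flat end of the driver's handle, 70 mm from its origin along +x
- cradle: fixed wooden cradle, base 170 x 80 mm, rest sloping at 45 degrees. Origin on the bench; x level, towards the high end; y across; z up. A driver home in it has its axis running from the foot point 45 degrees up towards +x, through two notches open square to the slope, upwards. Between and below the notches the rest is open down to 26 mm below that axis
- cradle_foot (a point): where the centre of the driver's tip is when it lies home in the cradle, against a 36 mm wide stop plate that reaches 10 mm above the axis; in the cradle's frame 60 mm towards -x and 36 mm up
- stand: fixed grey block 150 (x) x 64 (y) x 60 mm high, origin at the centre of its underside. In a row along x: at -50 mm the wide free socket (round, 13 mm, 55 mm deep, 2 mm bevel), at +2 mm a 7 mm socket, too narrow, at +50 mm another long driver standing there already, fixed, its 18 mm square handle reaching 180 mm above the bench
- socket_mouth (a point): centre of the wide free socket's mouth, on the block's top face, 60 mm above the bench
- socket_home (a point): where the centre of the driver's tip is when its shoulder sits on the block: on the socket's axis, 50 mm below the mouth
- short_driver: a short driver of the same look, 100 mm long with a 14 mm square handle, lying on the bench on a flat of its handle; leave it. Origin on its axis 55 mm from the tip, x from tip to handle end
- oil_bottle: small amber bottle, 32 mm across and 62 mm high; leave it. Origin at the centre of its underside
- loupe_a: black waisted stand 38 mm across and 32 mm high; leave it. Origin at the centre of its underside
- loupe_b: another black waisted stand like loupe_a; leave it. Origin at the centre of its underside
- jar: small glass jar with a steel lid, 48 mm across and 45 mm high; leave it. Origin at the centre of its underside
- cradle_low_notch (a point): on the driver's axis, middle of the low notch, 63 mm up the slope from the foot point. The notch is 10 mm long along the axis and 24 mm wide; floor 9 mm below the axis, 5 mm side walls reaching 4 mm above it
- cradle_high_notch (a point): on the driver's axis, middle of the high notch, 124 mm up the slope from the foot point; 8 mm long along the axis, otherwise like the low notch. Nothing of the cradle lies further up the slope
- cradle_head (a point): where the centre of the driver's handle end is when it lies home in the cradle, 170 mm up the slope from the foot point
Not all that is in view belongs to the job. What is shaped like the driver but green or turquoise is not meant.

How it is judged:
On the way, in this order (a step that is already met when the one before it is completed fails the run):
1. the long driver lies home in the cradle, tip at the foot stop, let go and at rest (distance between driver_tip and cradle_foot below 0.012 m and distance between driver_end and cradle_head below 0.012 m and contact force between driver and the fingers below 0.1 N and linear speed of driver below 0.03 m/s and angular speed of driver below 0.3 rad/s), for 0.2 s.
2. the driver stands in the wide socket, shoulder on the block, while the fingers still hold it (distance between driver_tip and socket_home below 0.006 m and contact force between driver and the fingers above 1 N), for 0.1 s.
At the end, for the whole second after the job is handed in: The long driver stands tip-down in the wide socket, its tip within 5 mm of the home point, its axis within 0.08 rad of upright, released and at rest (distance between driver_tip and socket_home below 0.005 m and angle between the x axis of driver and the z axis of stand, either way round below 0.08 rad and linear speed of driver below 0.02 m/s and contact force between driver and the fingers below 0.1 N); the robot touches nothing.
It fails at once if the short driver, bottle, jar or a black stand is moved by more than 30 mm (distance of any of short_driver, oil_bottle, loupe_a, loupe_b, jar from where it was at the start of the episode above 0.03 m).
It also fails if it takes over 64 s, if anything falls off the work surface, if the arm or the gripper's body presses on something with over 40 N, if the wrist force passes 120 N, or if a joint passes its speed limit or range.

### The arm

A 6-joint arm with a two-finger parallel gripper is mounted at the origin on the work surface. World frame = base frame: x ahead of the robot, y to its left, z up, the work surface at z = 0. Lengths are in m, angles in rad, forces in N, time in s.
With the tool pointing down it reaches from about 0.35 to 0.975 m from the base axis. Payload 17.4 kg.
Tool frame: the origin (TCP) lies midway between the tips of the shut fingers; the grasp point (between the pads) lies 19 mm behind it; z points along the fingers, y is the line along which they close (so a half turn about z gives the same grasp; the last joint's range is limited). The gripper opens to 85 mm and grips with 20 to 120 N. Pads are 22 mm wide; open, the fingers measure 114 mm over their backs; the gripper's body (76 mm by 85 mm) begins 54 mm behind the grasp point. The pads swing forward as they close: fully open they stand 13 mm farther back than shut.
Start: joints at [-1.313, 0.116, 1.442, -0, 1.584, -0.038], TCP at [0.197, -0.646, 0.231] pointing down, gripper open.
Joint ranges: [-2.83, 2.83], [-0.83, 2.19], [0.07, 2.5], [-1.14, 4.28], [0.01, 3], [-2.97, 2.97]. Speed limits (rad/s): [1.89, 1.89, 2.22, 3.14, 3.14, 3.14].

### API

Orientations are given as a rotation vector (axis times angle).
In Python, from rig import manip, optics, ticket, boxes_of, masks_of gives the robot as it stands.
- The arm moves only by the tool carry_out, never from a script. Its argument "commands" is a list of rows, each a list of 6 numbers: the shift along the tool's x, y, z in m, then the turn, a rotation vector about the tool's x, y, z in rad. In form: [[tx, ty, tz, ax, ay, az], ...]. A call has 1 to 12 rows; each row is the pose to reach, as a shift and turn from the pose commanded when the call began, along the tool's axes at that moment; what a row does not reach only later rows make up. A row lasts 1/12 s, in which the tool goes at most 41.7 mm and 7.16 degrees, less where a joint would pass 70% of its speed; a pose out of reach is approached as far as the arm can. A call with a gripper value outside its range is refused whole. "fingers" is the opening, from 0 (shut) to 1 (fully open), set as the call begins (left out, the last holds). The fingers move at their own pace and stop on an object; "newtons" is the grip in N (left out, the last holds). Time passes only in rows, so rows that repeat a pose let the fingers close. It gives the time, the measured TCP pose, the force, the opening and the grip force at its end, in the units of the state.
- manip.get_obs(): the state, without advancing time (a new reading comes with each control period).
- optics.grab_frame(name): name is "scene" or "top" or "wrist"; returns a dict with "img" (480x640x3 uint8, red, green, blue), "depth" (480x640 float32, m along the optical axis (not along the pixel's ray), 0 where there is no reading), "vfov" (degrees; the focal length in pixels is half the picture's height over the tangent of half this angle, whatever the lens; pixels are square), "cx", "cy" (the principal point, pixels), "eye" and "rotation" of the camera in the world. Camera axes: x right, y down, z forward; pixel columns grow to the right and rows downward; lengths in m; the calibration is good to about 2 mm. The wrist camera is an equidistant fisheye: a pixel r from the principal point sees the ray r / f radians off the axis. A picture is of the moment at which its call begins.
- ticket.hand_in(): hands the job in; it is judged then, once.
Trained networks look in a picture, given as the dict that the camera call returned (one of the last four; its "shot" number tells which), for a name from the list of things; names that differ only in an ending like _2 or _b are one class to them, and where a whole thing is asked for, a point or a joint stands for the part that bears it (a point fixed in the world has none). Each returns a list of dicts, best first, with "conf" (0 to 1); they miss things now and then, are a little off and sometimes report something else, mostly with a low value. They report only what shows in the picture. A call takes as long as a camera call. They do not tell look-alikes from the thing itself.
- boxes_of(thing, picture): "rect" ([left, top, width, height] in pixels, round what is visible of it).
- masks_of(thing, picture): "mask" (480x640 bool, what is visible of it) and "rect" ([left, top, width, height] in pixels, round what is visible of it).
The state is a dict: "clock": time; "joints": joint angles; "joint_vel": joint speeds; "tau": joint torques, N m; "eef_pos": TCP position; "eef_rot": TCP orientation; "ft_force": force on the tool from outside, world axes, zero at the start; "torque": the same for the moment, N m; "grip_width": finger opening in m; "grip_force": force on a finger pad.
Only numpy, scipy, OpenCV 4.12 (cv2) and the standard library are available. Lean on these libraries where they do the work, as an engineer would, in place of code of your own. Each camera call takes 0.05 s, during which the arm holds its last target. There are 200 camera calls.

## Working session

There is one attempt and no reset: what is moved stays moved. The work goes in short steps, Python scripts to look and compute and a tool call to move; the robot and the scene stay as the last step left them, time stands still between calls to the robot, and variables do not carry over. Pictures are saved under pics/ and viewed, at most 12 in all, crops included, and the job is handed in when it is done.

Besides the shell and the picture viewer there is one more tool, called after "Emit:" as name(argument=value, ...), one argument or row to a line, values as JSON. carry_out: Moves the arm, as the interface text tells. Its arguments: {"type":"object","properties":{"commands":{"type":"array","items":{"type":"array","items":{"type":"number"}}},"fingers":{"type":"number"},"newtons":{"type":"number"}},"required":["commands"]}

```bash
ls; mkdir -p pics; cat > h.py <<'E'
import numpy as np, cv2
from scipy.spatial.transform import Rotation as R
from rig import manip, optics, ticket, boxes_of, masks_of
def cloud(p):
    f=240/np.tan(np.radians(p['vfov'])/2); v,u=np.mgrid[:480,:640]; d=p['depth']
    c=np.stack([(u-p['cx'])/f*d,(v-p['cy'])/f*d,d],-1)
    w=c@np.array(p['rotation']).T+p['eye']; w[d==0]=np.nan
    return w
def save(p,n): cv2.imwrite('pics/'+n,p['img'][:,:,::-1])
E
python3 - <<'E'
from h import *
np.set_printoptions(precision=4,suppress=True)
for n in ['top','scene']:
    p=optics.grab_frame(n); save(p,n+'1.png'); w=cloud(p); np.save(n+'.npy',w); np.save(n+'_img.npy',p['img'])
    print(n,p['vfov'],p['eye'],p['rotation'])
    for t in ['driver','cradle','stand','short_driver','oil_bottle','loupe_a','jar']:
        for m in masks_of(t,p)[:4]:
            q=w[m['mask']]; q=q[~np.isnan(q[:,0])]
            if len(q): print(t,round(m['conf'],2),m['rect'],len(q),np.median(q,0),q[:,2].max())
print(manip.get_obs())
E
```

```text
picsTraceback (most recent call last):
  File "<stdin>", line 4, in <module>
  File "h.py", line 7, in cloud
    w=c@np.array(p['rotation']).T+p['eye']; w[d==0]=np.nan
      ~~~~~~~~~~~~~~~~~~~~~~~~~~~^~~~~~~~~
ValueError: operands could not be broadcast together with shapes (480,640) (3,)
```

```bash
sed -i "s/np.array(p\['rotation'\]).T/R.from_rotvec(p['rotation']).as_matrix().T/" h.py
python3 - <<'E'
from h import *
np.set_printoptions(precision=4,suppress=True)
for n in ['top','scene']:
    p=optics.grab_frame(n); save(p,n+'1.png'); w=cloud(p); np.save(n+'.npy',w); np.save(n+'_img.npy',p['img'])
    print(n,p['vfov'],p['eye'],p['rotation'])
    for t in ['driver','cradle','stand','short_driver','oil_bottle','loupe_a','jar']:
        for m in masks_of(t,p)[:4]:
            q=w[m['mask']]; q=q[~np.isnan(q[:,0])]
            if len(q): print(t,round(m['conf'],2),m['rect'],len(q),np.median(q,0),q[:,2].max())
print(manip.get_obs())
E
```

```text
top 57.04714402307947 [ 0.4113 -0.1319  1.2958] [-2.1714  2.1944 -0.1099]
driver 0.79 [326.3, 193.9, 52.4, 17.6] 298 [ 0.617  -0.2516  0.0168] 0.024978167405853346
driver 0.76 [466.0, 278.8, 35.1, 47.9] 421 [ 0.331  -0.6339  0.015 ] 0.02352217042375826
driver 0.7 [345.5, 312.2, 60.0, 16.7] 383 [ 0.2723 -0.3342  0.0156] 0.024096277845370384
driver 0.69 [426.3, 195.9, 28.8, 54.8] 338 [ 0.5545 -0.5211  0.0165] 0.026225978759039092
cradle 0.74 [246.8, 201.7, 58.8, 33.7] 1560 [ 0.5679 -0.0309  0.0104] 0.13057137073082958
stand 0.9 [138.4, 196.2, 50.5, 57.9] 1557 [0.5469 0.2689 0.0591] 0.1840446571009915
short_driver 0.62 [327.2, 243.6, 33.1, 6.3] 118 [ 0.4833 -0.2146  0.0132] 0.020559341837200762
oil_bottle 0.44 [217.4, 170.2, 10.6, 12.3] 114 [0.6905 0.1189 0.0394] 0.06736146895856288
oil_bottle 0.28 [243.5, 199.8, 59.0, 33.8] 1471 [ 0.5676 -0.0327  0.0108] 0.13057137073082958
loupe_a 0.57 [231.5, 256.5, 12.8, 12.8] 133 [0.4393 0.0725 0.0296] 0.03810944058136423
loupe_a 0.52 [252.9, 149.3, 11.6, 17.6] 141 [0.7469 0.0157 0.0291] 0.03775826734779453
jar 0.81 [284.3, 146.0, 21.0, 20.2] 233 [
[... 968 characters left out ...]
317 [0.7528 0.0221 0.03  ] 0.03717913723184352
loupe_a 0.59 [391.5, 295.2, 13.6, 19.1] 278 [0.4453 0.082  0.0288] 0.036792063426312804
jar 0.93 [225.6, 303.4, 25.0, 27.6] 539 [ 0.7572 -0.0793  0.0414] 0.04997610377409201
{'clock': 0.85, 'joints': array([-1.3128,  0.116 ,  1.4416,  0.    ,  1.584 , -0.0378]), 'joint_vel': array([-0.0007,  0.0008, -0.0005, -0.0014,  0.0013,  0.0005]), 'tau': array([ -0.    , -73.1704, -63.2628,   0.0001,   0.0005,   0.    ]), 'eef_pos': array([ 0.1968, -0.6457,  0.2313]), 'eef_rot': array([3.1073, 0.4629, 0.0001]), 'ft_force': array([-0.4075, -0.4556, -0.0586]), 'torque': array([-0.0382, -0.0777,  0.0146]), 'grip_force': 0.0, 'grip_width': 0.08539531147454943}
```

View pics/top1.png

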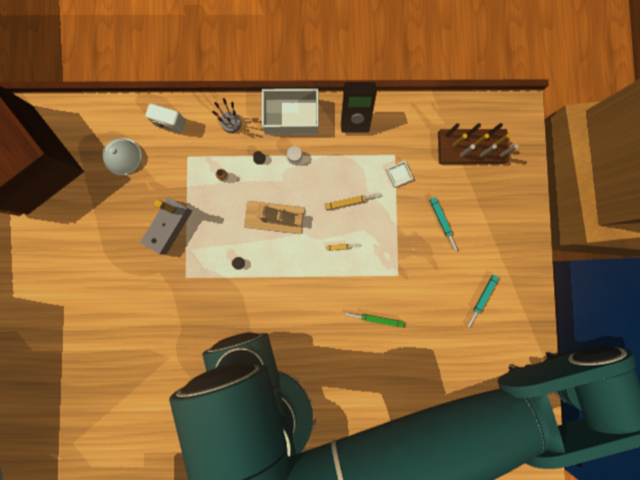

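View pics/scene1.png

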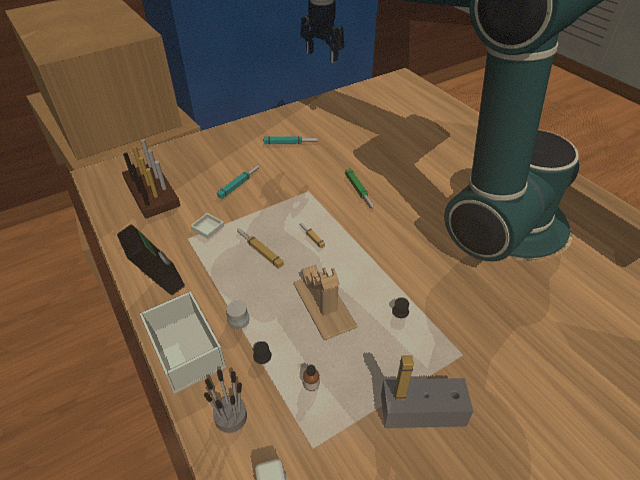

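```bash
cat > fit.py <<'E'
from h import *
np.set_printoptions(precision=4,suppress=True)
def rect(q):
    (c,s,a)=cv2.minAreaRect((q[:,:2]*1000).astype(np.float32)); return np.array(c)/1000,s,a
def near(w,c,r,lo,hi):
    q=w.reshape(-1,3); q=q[~np.isnan(q[:,0])]
    return q[(np.hypot(q[:,0]-c[0],q[:,1]-c[1])<r)&(q[:,2]>lo)&(q[:,2]<hi)]
E
python3 - <<'E'
from fit import *
for n in ['top','scene']:
    w=np.load(n+'.npy')
    print(n,'bench z',np.median(near(w,(.6,-.15),.03,-.02,.02)[:,2]))
    q=near(w,(.55,.27),.12,.056,.066); print('stand',len(q),rect(q),np.median(q[:,2]))
    q=near(w,(.55,.27),.13,.165,.2); print(' standing',len(q),q.mean(0))
    q=near(w,(.568,-.03),.11,.007,.02); print('cradle base',len(q),rect(q),np.median(q[:,2]))
    for lo,hi in [(.02,.04),(.04,.06),(.06,.08),(.08,.1),(.1,.12),(.12,.14)]:
        q=near(w,(.568,-.03),.11,lo,hi); print('  ',lo,len(q),q.mean(0) if len(q) else '')
    q=near(w,(.617,-.25),.11,.006,.03); print('driver',len(q),rect(q),q[:,2].max())
    im=np.load(n+'_img.npy')
    q=near(w,(.617,-.25),.11,.014,.03); print('driver hi',len(q),rect(q),np.median(q[:,2]))
E
```

```text
top bench z 0.0001306162683385459
stand 1033 (array([0.5468, 0.2778]), (67.07273864746094, 149.7308349609375), 59.47475051879883) 0.05970726585589059
 standing 62 [0.589  0.2512 0.1776]
cradle base 591 (array([ 0.5704, -0.0274]), (180.52845764160156, 147.9994354248047), 51.71189880371094) 0.009237014255228937
   0.02 187 [ 0.5663 -0.0818  0.0303]
   0.04 65 [ 0.5645 -0.072   0.0443]
   0.06 157 [ 0.5719 -0.0374  0.0725]
   0.08 91 [ 0.5727 -0.0232  0.0854]
   0.1 84 [ 0.5765 -0.      0.1125]
   0.12 26 [ 0.5755 -0.0118  0.125 ]
driver 373 (array([ 0.6252, -0.2518]), (194.4208526611328, 186.840576171875), 9.383146286010742) 0.024978167405853346
driver hi 234 (array([ 0.6196, -0.26  ]), (18.75213623046875, 168.78855895996094), 11.931048393249512) 0.017728571420993156
scene bench z 0.0015795655233178385
stand 2607 (array([0.5472, 0.2776]), (66.43903350830078, 150.85635375976562), 59.29206085205078) 0.060465646480460156
 standing 172 [0.5927 0.2539 0.1772]
cradle base 1247 (array([ 0.5745, -0.027 ]), (171.11856079101562, 80.229248046875), 83.0892333984375) 0.008947594439577045
   0.02 261 [ 0.5731 -0.0587  0.0308]
   0.04 152 [ 0.5764 -0.0307  0.0482]
   0.06 216 [ 0.5794 -0.0232  0.0717]
   0.08 125 [ 0.5799 -0.0136  0.0865]
   0.1 192 [0.5782 0.0007 0.1121]
   0.12 56 [ 0.5773 -0.0113  0.1241]
driver 429 (array([ 0.6022, -0.2585]), (146.76821899414062, 185.74696350097656), 23.632789611816406) 0.023414686751035085
driver hi 302 (array([ 0.6202, -0.2591]), (20.327152252197266, 167.79766845703125), 11.567569732666016) 0.018033531133243574
```

```bash
cat >> h.py <<'E'
def fcloud(p):
    f=240/np.tan(np.radians(p['vfov'])/2); v,u=np.mgrid[:480,:640]; d=p['depth']
    x,y=u-p['cx'],v-p['cy']; r=np.hypot(x,y)+1e-9; t=np.tan(np.minimum(r/f,1.5))
    c=np.stack([x/r*t*d,y/r*t*d,d],-1)
    w=c@R.from_rotvec(p['rotation']).as_matrix().T+p['eye']; w[(d==0)|(r/f>1.2)]=np.nan
    return w
def pose(yaw,pitch=0): # tool x at yaw (deg), tool down, then turned about tool y by pitch deg
    y=np.radians(yaw); x=np.array([np.cos(y),np.sin(y),0]); z=np.array([0,0,-1.])
    return R.from_matrix(np.stack([x,np.cross(z,x),z],1))*R.from_euler('y',pitch,degrees=True)
def rel(pos,rot,o=None):
    o=o or manip.get_obs(); c=R.from_rotvec(o['eef_rot'])
    t=c.inv().apply(np.array(pos)-o['eef_pos']); r=(c.inv()*rot).as_rotvec()
    print('rel',np.round(np.r_[t,r],4).tolist(),'rows',round(np.linalg.norm(t)/.0417,1),round(np.linalg.norm(r)/.125,1))
E
python3 - <<'E'
from h import *
rel([.618,-.2507,.16],pose(101.7))
E
```

```text
rel [0.5181, -0.2551, 0.0713, 0.0, -0.0, -1.4792] rows 14.0 11.8
```

Emit:
carry_out(
  commands=[
    [0.518, -0.255, 0.071, 0, 0, -1.479],
    [0.518, -0.255, 0.071, 0, 0, -1.479],
    [0.518, -0.255, 0.071, 0, 0, -1.479],
    [0.518, -0.255, 0.071, 0, 0, -1.479],
    [0.518, -0.255, 0.071, 0, 0, -1.479],
    [0.518, -0.255, 0.071, 0, 0, -1.479],
    [0.518, -0.255, 0.071, 0, 0, -1.479],
    [0.518, -0.255, 0.071, 0, 0, -1.479],
    [0.518, -0.255, 0.071, 0, 0, -1.479],
    [0.518, -0.255, 0.071, 0, 0, -1.479],
    [0.518, -0.255, 0.071, 0, 0, -1.479],
    [0.518, -0.255, 0.071, 0, 0, -1.479],
  ],
)

```text
clock: 1.85
eef_pos: [0.56, -0.3045, 0.1703]
eef_rot: [1.975, 2.442, 0.0]
ft_force: [-0.5, -1.7, -0.4]
grip_width: 0.0855
grip_force: 0.0
```

```bash
python3 - <<'E'
from h import *
rel([.618,-.2507,.16],pose(101.7))
E
```

```text
rel [0.0405, 0.0679, 0.0103, 0.0004, 0.0004, 0.0064] rows 1.9 0.1
```

Emit:
carry_out(
  commands=[
    [0.04, 0.068, 0.01, 0, 0, 0.006],
    [0.04, 0.068, 0.01, 0, 0, 0.006],
    [0.04, 0.068, 0.01, 0, 0, 0.006],
    [0.04, 0.068, 0.01, 0, 0, 0.006],
    [0.04, 0.068, 0.01, 0, 0, 0.006],
  ],
)

```text
clock: 2.27
eef_pos: [0.6171, -0.2533, 0.1602]
eef_rot: [-1.99, -2.43, 0.0]
ft_force: [-0.1, 0.2, 0.8]
grip_width: 0.0852
grip_force: 0.0
```

```bash
python3 - <<'E'
from fit import *
p=optics.grab_frame('wrist'); save(p,'w1.png'); w=fcloud(p)
o=manip.get_obs(); print(o['eef_pos'],o['joints'],p['eye'],p['vfov'])
q=near(w,(.617,-.25),.11,.006,.03); print('driver',len(q),rect(q))
q=near(w,(.617,-.25),.11,.013,.03); print('driver hi',len(q),rect(q),np.median(q[:,2]))
q=near(w,(.617,-.25),.11,.001,.013);print(len(q))
for m in masks_of('driver',p)[:3]:
    q=w[m['mask']]; q=q[~np.isnan(q[:,0])]; print(m['conf'],m['rect'],len(q))
    if len(q)>5:
        q=q[q[:,2]>.004]; print(rect(q),np.median(q,0))
        h=q[q[:,2]>.013]; print(rect(h))
q=near(w,(.574,-.027),.11,.006,.02); print('cradle base',len(q),rect(q) if len(q)>3 else '')
E
```

```text
[ 0.6168 -0.2539  0.1604] [-0.4286  0.1256  1.5462 -0.0002  1.4697 -0.6261] [ 0.6001 -0.1697  0.3038] 65.70646984690485
driver 3738 (array([ 0.6204, -0.2605]), (18.595308303833008, 169.84100341796875), 12.421799659729004)
driver hi 3603 (array([ 0.6204, -0.2603]), (18.595308303833008, 169.3246612548828), 12.421799659729004) 0.018750573384751
37866
0.91 [162.5, 417.6, 126.0, 21.2] 449
(array([ 0.5875, -0.4228]), (340.5603332519531, 113.2253189086914), 67.47052001953125) [ 0.5795 -0.5047  0.0112]
(array([ 0.5788, -0.419 ]), (340.5493469238281, 92.96343231201172), 67.66564178466797)
0.81 [312.2, 131.9, 27.8, 189.8] 3724
(array([ 0.6204, -0.2606]), (18.535259246826172, 169.8037872314453), 12.458882331848145) [ 0.6158 -0.2406  0.0187]
(array([ 0.6203, -0.2601]), (18.535259246826172, 168.84506225585938), 12.458882331848145)
0.68 [32.0, 397.4, 35.0, 38.3] 361
(array([ 0.4225, -0.4418]), (442.258056640625, 64.0281753540039), 48.62972640991211) [ 0.2904 -0.6055  0.0134]
(array([ 0.4225, -0.4418]), (442.258056640625, 64.0281753540039), 48.62972640991211)
cradle base 2720 (array([ 0.5662, -0.0872]), (51.04263687133789, 80.36087799072266), 82.94610595703125)
```

View pics/w1.png

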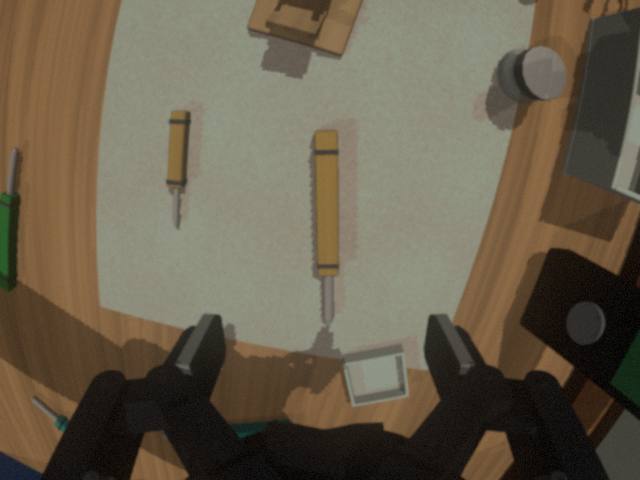

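```bash
python3 - <<'E'
from h import *
rel([.6183,-.2507,.003],pose(102.4))
E
```

```text
rel [0.0031, 0.0022, 0.1576, 0.0002, 0.0003, -0.0194] rows 3.8 0.2
```

Emit:
carry_out(
  commands=[
    [0.003, 0.002, 0.04, 0, 0, -0.015],
    [0.003, 0.002, 0.08, 0, 0, -0.015],
    [0.003, 0.002, 0.11, 0, 0, -0.015],
    [0.003, 0.002, 0.13, 0, 0, -0.015],
    [0.003, 0.002, 0.145, 0, 0, -0.015],
    [0.003, 0.002, 0.155, 0, 0, -0.015],
    [0.003, 0.002, 0.1575, 0, 0, -0.015],
    [0.003, 0.002, 0.1575, 0, 0, -0.015],
  ],
  fingers=0.55,
)

```text
clock: 3.03
eef_pos: [0.6186, -0.2504, 0.0031]
eef_rot: [1.973, 2.444, 0.0]
ft_force: [0.7, -0.1, 0.3]
grip_width: 0.047
grip_force: 0.0
```

Emit:
carry_out(
  commands=[
    [0, 0, 0, 0, 0, 0],
    [0, 0, 0, 0, 0, 0],
    [0, 0, 0, 0, 0, 0],
    [0, 0, 0, 0, 0, 0],
    [0, 0, 0, 0, 0, 0],
    [0, 0, 0, 0, 0, 0],
  ],
  fingers=0,
  newtons=80,
)

```text
clock: 3.53
eef_pos: [0.6194, -0.2503, 0.0046]
eef_rot: [1.971, 2.443, 0.001]
ft_force: [-0.7, 0.2, 6.2]
grip_width: 0.0161
grip_force: 79.4
```

Emit:
carry_out(
  commands=[
    [0, 0, -0.03, 0, 0, 0],
    [0, 0, -0.06, 0, 0, 0],
    [0, 0, -0.1, 0, 0, 0],
    [0, 0, -0.14, 0, 0, 0],
    [0, 0, -0.18, 0, 0, 0],
    [0, 0, -0.2, 0, 0, 0],
    [0, 0, -0.2, 0, 0, 0],
    [0, 0, -0.2, 0, 0, 0],
  ],
)

```text
clock: 4.2
eef_pos: [0.6189, -0.25, 0.2041]
eef_rot: [1.971, 2.443, 0.001]
ft_force: [-0.8, -0.1, -3.3]
grip_width: 0.0157
grip_force: 78.9
```

```bash
python3 - <<'E'
from fit import *
p=optics.grab_frame('wrist'); save(p,'w2.png'); w=fcloud(p)
o=manip.get_obs(); print(o)
T=R.from_rotvec(o['eef_rot'])
q=w.reshape(-1,3); q=q[~np.isnan(q[:,0])]; t=T.inv().apply(q-o['eef_pos'])
for lo in np.arange(-.1,.1,.01):
    s=t[(abs(t[:,1])<.012)&(t[:,0]>lo)&(t[:,0]<lo+.01)&(t[:,2]>-.06)&(t[:,2]<.06)]
    if len(s): print(round(lo,3),len(s),np.median(s,0),s[:,0].max())
q=near(w,(.574,-.027),.12,.006,.0135); print('cradle base',len(q),rect(q))
q=near(w,(.55,.27),.14,.055,.065); print('stand',len(q),rect(q) if len(q)>3 else '')
E
```

```text
{'clock': 4.25, 'joints': array([-0.4222,  0.1078,  1.4976, -0.    ,  1.5366, -0.6352]), 'joint_vel': array([-0.0007,  0.0189,  0.0228,  0.0004, -0.0015, -0.0008]), 'tau': array([  0.0366, -78.1249, -68.3444,   0.0151,   0.1029,  -0.    ]), 'eef_pos': array([ 0.6184, -0.2498,  0.2021]), 'eef_rot': array([-1.9724, -2.4448,  0.0002]), 'ft_force': array([ 0.2535,  0.3715, -2.8048]), 'torque': array([-0.0495,  0.0239,  0.0386]), 'grip_force': 78.92645001411438, 'grip_width': 0.015993522521112212}
-0.07 42 [-0.0608 -0.0001 -0.011 ] -0.06001417288378121
-0.06 231 [-0.0549 -0.0001 -0.0115] -0.05004045259814395
-0.05 265 [-0.0423  0.0004 -0.0161] -0.04000669765995356
-0.04 613 [-0.0346  0.0003 -0.0163] -0.030006689948339382
-0.03 641 [-0.0249  0.0003 -0.0162] -0.02004377642213762
-0.02 723 [-0.0145 -0.0001 -0.0163] -0.010000293735851491
-0.01 1377 [-0.0051  0.0003 -0.0171] -4.535568456737036e-06
-0.0 1416 [ 0.0055 -0.0001 -0.0168] 0.009986947999972937
0.01 2469 [ 0.012  -0.0001 -0.0202] 0.019997867280284538
0.02 1094 [ 0.0251 -0.0002 -0.0162] 0.02999086694982278
0.03 1193 [ 0.035   0.0002 -0.0161] 0.0399998420491279
0.04 1293 [ 0.045  -0.0002 -0.0162] 0.04999650545627149
0.05 1398 [ 0.0553 -0.0002 -0.0163] 0.05999450468278592
0.06 1413 [ 0.0651 -0.0002 -0.0162] 0.06999507217030047
0.07 715 [ 0.0726 -0.0002 -0.0158] 0.07430336385541915
cradle base 2775 (array([ 0.5671, -0.0779]), (69.5447006225586, 80.48368072509766), 82.75740051269531)
stand 0
```

View pics/w2.png

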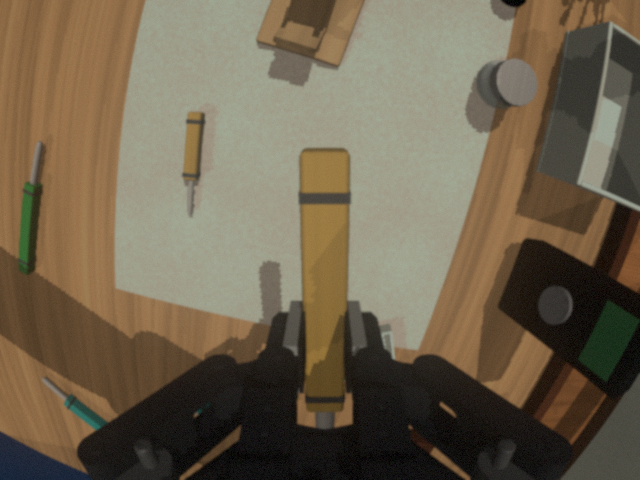

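```bash
python3 - <<'E'
from h import *
rel([.50,-.12,.24],pose(82.9))
E
```

```text
rel [0.1519, -0.0883, -0.0378, -0.0003, -0.0001, 0.337] rows 4.3 2.7
```

Emit:
carry_out(
  commands=[
    [0.152, -0.088, -0.038, 0, 0, 0.337],
    [0.152, -0.088, -0.038, 0, 0, 0.337],
    [0.152, -0.088, -0.038, 0, 0, 0.337],
    [0.152, -0.088, -0.038, 0, 0, 0.337],
    [0.152, -0.088, -0.038, 0, 0, 0.337],
    [0.152, -0.088, -0.038, 0, 0, 0.337],
    [0.152, -0.088, -0.038, 0, 0, 0.337],
    [0.152, -0.088, -0.038, 0, 0, 0.337],
  ],
)

```text
clock: 4.92
eef_pos: [0.5005, -0.1203, 0.2394]
eef_rot: [-2.354, -2.079, 0.002]
ft_force: [-0.6, -0.0, -2.9]
grip_width: 0.0157
grip_force: 79.1
```

```bash
python3 - <<'E'
from fit import *
p=optics.grab_frame('wrist'); save(p,'w3.png'); w=fcloud(p); np.save('w3.npy',w)
o=manip.get_obs(); print(o['eef_pos'],p['eye'])
q=near(w,(.574,-.027),.13,.007,.0125); c,s,a=rect(q); print('base',len(q),c,s,a,np.median(q[:,2]))
th=np.radians(82.9);u=np.array([np.cos(th),np.sin(th)]);v=np.array([-u[1],u[0]])
q=near(w,(.5735,-.028),.11,.014,.14)
l=np.c_[(q[:,:2]-[.5735,-.028])@u,(q[:,:2]-[.5735,-.028])@v,q[:,2]]*1000
foot=np.array([-60,0,36]); d=l-foot
S=(d[:,0]+d[:,2])/2**.5; P=(d[:,2]-d[:,0])/2**.5
# slope-coords histogram
for lo in range(-20,140,4):
    m=(S>=lo)&(S<lo+4)
    if m.sum()>5: print(lo,m.sum(),'P max %.1f med %.1f'%(P[m].max(),np.median(P[m])),'y of P>0:',np.round(np.percentile(l[m&(P>-3)][:,1],[1,99]),1) if (m&(P>-3)).sum()>3 else '')
q=near(w,(.55,.27),.14,.055,.065); print('stand',len(q),rect(q) if len(q)>3 else '')
E
```

```text
[ 0.5007 -0.1205  0.2394] [ 0.5109 -0.0357  0.383 ]
base 6444 [ 0.5735 -0.0275] (169.24386596679688, 80.4427490234375) 82.68276977539062 0.008910543962191847
-16 75 P max 21.7 med 20.5 y of P>0: [-17.6  18.5]
-12 1201 P max 21.9 med 3.8 y of P>0: [-17.3  17.8]
-8 96 P max 1.8 med -15.1 y of P>0: 
-4 97 P max -13.3 med -15.2 y of P>0: 
0 94 P max -13.8 med -15.1 y of P>0: 
4 104 P max -13.8 med -14.9 y of P>0: 
8 95 P max -13.3 med -15.0 y of P>0: 
12 101 P max -13.8 med -15.1 y of P>0: 
16 92 P max -13.6 med -15.1 y of P>0: 
20 87 P max -13.7 med -15.0 y of P>0: 
24 86 P max -14.0 med -15.2 y of P>0: 
28 60 P max -13.9 med -15.0 y of P>0: 
32 12 P max -14.5 med -15.4 y of P>0: 
36 13 P max -14.3 med -15.5 y of P>0: 
44 27 P max 14.9 med -21.2 y of P>0: [-12.4  16.2]
48 162 P max 16.0 med 2.3 y of P>0: [-16.9  17.9]
52 194 P max 16.2 med 2.3 y of P>0: [-16.6  17.7]
56 917 P max 16.2 med -4.1 y of P>0: [-17.4  17.7]
60 158 P max -13.5 med -15.2 y of P>0: 
64 166 P max -13.7 med -15.3 y of P>0: 
68 170 P max -13.1 med -15.1 y of P>0: 
72 164 P max -12.8 med -15.1 y of P>0: 
76 187 P max -13.2 med -15.1 y of P>0: 
80 176 P max -13.3 med -15.1 y of P>0: 
84 167 P max -13.5 med -15.2 y of P>0: 
88 163 P max -12.8 med -15.3 y of P>0: 
92 155 P max -13.3 med -15.2 y of P>0: 
96 64 P max -13.3 med -15.2 y of P>0: 
100 23 P max -13.8 med -15.5 y of P>0: 
104 11 P max -14.8 med -17.3 y of P>0: 
108 112 P max 16.1 med 2.4 y of P>0: [-16.4  17.8]
112 277 P max 16.2 med 2.5 y of P>0: [-16.6  17.6]
116 1184 P max 16.5 med -5.2 y of P>0: [-17.6  17.4]
stand 0
```

View pics/w3.png

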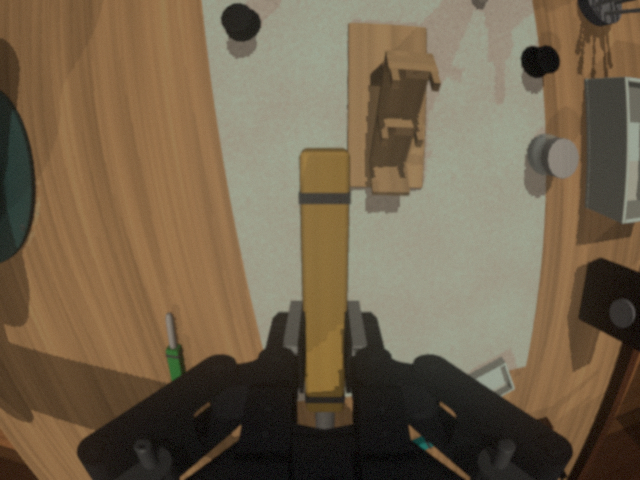

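```bash
python3 - <<'E'
from fit import *
w=np.load('w3.npy')
th=np.radians(82.8);u=np.array([np.cos(th),np.sin(th)]);v=np.array([-u[1],u[0]])
q=near(w,(.5735,-.028),.11,.014,.14)
l=np.c_[(q[:,:2]-[.5735,-.028])@u,(q[:,:2]-[.5735,-.028])@v,q[:,2]]*1000
d=l-[-60,0,36]; S=(d[:,0]+d[:,2])/2**.5; P=(d[:,2]-d[:,0])/2**.5
for lo,hi,e in [(-13,-6,0),(56,63,68),(115,123,128)]:
    for pl,ph in [(-12,0),(4,14)]:
        m=(S>lo)&(S<hi)&(P>pl)&(P<ph); print(e,m.sum(),np.median(S[m]),np.percentile(S[m],[10,90]),np.percentile(l[m][:,1],[1,99]))
for lo,hi in [(10,25),(65,90)]:
    m=(S>lo)&(S<hi)&(P<-10); print('rest',np.median(P[m]), np.percentile(l[m][:,1],[1,50,99]))
m=(S>109)&(S<118)&(P>11)|(S>49)&(S<58)&(P>11); print('walltop',np.median(P[m]),np.percentile(l[m][:,1],[1,99]), np.sort(abs(l[m][:,1]))[:20:4])
m=(S>109)&(S<117)&(abs(l[:,1])<10); print('high floor',m.sum(),np.median(P[m]))
m=(S>49)&(S<57)&(abs(l[:,1])<10); print('low floor',m.sum(),np.median(P[m]))
print('bench',np.median(near(w,(.60,-.16),.02,-.02,.02)[:,2]))
E
```

```text
0 362 -9.67982648689502 [-10.362   -8.8309] [-17.8997  18.1687]
0 319 -9.651801753243754 [-10.5287  -8.8991] [-17.4243  17.6779]
68 421 58.33142514680046 [57.7129 58.9579] [-17.6088  17.6889]
68 127 58.29442383668103 [57.4865 59.1098] [-17.0586  17.0995]
128 474 118.29941944009062 [117.7171 118.8987] [-17.7281  18.0512]
128 148 118.18379917579914 [116.4491 118.7743] [-17.1613  17.0333]
rest -15.072125192727558 [-17.752   -2.473   17.8721]
rest -15.14931944165566 [-17.6964   1.5231  18.0951]
walltop 14.726571276670184 [-17.063   17.2094] [11.5493 11.71   11.7667 11.8582 11.9528]
high floor 190 1.8996005364347486
low floor 162 1.9380830526611437
bench 0.0015396806250271566
```

```bash
cat > tgt.py <<'E'
from h import *
th=np.radians(82.8);u=np.array([np.cos(th),np.sin(th),0]);k=np.array([0,0,1.])
foot=np.array([.5642,-.1020,.0362]); a=(u+k)/2**.5; zt=(u-k)/2**.5
A=pose(82.8,45); B=pose(82.8,-45)
homeA=foot+.098*a+.0065*zt
E
python3 - <<'E'
from tgt import *
print(A.as_matrix().round(3),homeA)
rel(homeA-.07*zt,A)
E
```

```text
[[ 0.089  0.992  0.089]
 [ 0.702 -0.125  0.702]
 [ 0.707  0.    -0.707]] [ 0.57346121 -0.02869001  0.10090027]
rel [0.0506, 0.061, 0.0889, -0.0024, 0.7852, 0.0006] rows 2.9 6.3
```

Emit:
carry_out(
  commands=[
    [0.008, 0.01, 0.0, 0, 0.11, 0],
    [0.016, 0.02, 0.01, 0, 0.22, 0],
    [0.024, 0.03, 0.02, 0, 0.34, 0],
    [0.032, 0.04, 0.04, 0, 0.45, 0],
    [0.04, 0.05, 0.06, 0, 0.56, 0],
    [0.0506, 0.061, 0.08, -0.001, 0.67, 0],
    [0.0506, 0.061, 0.0889, -0.0024, 0.7852, 0.0006],
    [0.0506, 0.061, 0.0889, -0.0024, 0.7852, 0.0006],
    [0.0506, 0.061, 0.0889, -0.0024, 0.7852, 0.0006],
    [0.0506, 0.061, 0.0889, -0.0024, 0.7852, 0.0006],
  ],
)

```text
clock: 5.8
eef_pos: [0.5677, -0.0781, 0.1522]
eef_rot: [-1.887, -1.664, -0.78]
ft_force: [0.2, -0.3, -0.8]
grip_width: 0.0158
grip_force: 79.2
```

```bash
python3 - <<'E'
from tgt import *
o=manip.get_obs(); print(o['joints'],o['ft_force'])
rel(homeA-.02*zt,A); rel(homeA,A)
p=optics.grab_frame('wrist'); w=fcloud(p); T=R.from_rotvec(o['eef_rot'])
q=w.reshape(-1,3); q=q[~np.isnan(q[:,0])]; t=T.inv().apply(q-o['eef_pos'])
s=t[(abs(t[:,1])<.012)&(t[:,0]>.03)&(t[:,0]<.09)&(t[:,2]>-.03)&(t[:,2]<.01)]
print(np.median(s,0),s[:,0].max(),np.polyfit(s[:,0],s[:,2],1))
E
```

```text
[-0.5198389   0.067652    1.76385031  0.71200545  1.6479351  -0.46369001] [ 0.18712567 -0.33334734 -0.79613899]
rel [-0.0009, -0.0006, 0.0514, 0.0018, 0.0033, 0.0011] rows 1.2 0.0
rel [-0.0009, -0.0006, 0.0714, 0.0018, 0.0033, 0.0011] rows 1.7 0.0
[ 0.05423467 -0.00088415 -0.01374781] 0.07488215903387285 [ 0.02117808 -0.01469264]
```

Emit:
carry_out(
  commands=[
    [-0.001, -0.0005, 0.02, 0.002, 0.003, 0.001],
    [-0.001, -0.0005, 0.04, 0.002, 0.003, 0.001],
    [-0.001, -0.0005, 0.055, 0.002, 0.003, 0.001],
    [-0.001, -0.0005, 0.06, 0.002, 0.003, 0.001],
    [-0.001, -0.0005, 0.064, 0.002, 0.003, 0.001],
    [-0.001, -0.0005, 0.067, 0.002, 0.003, 0.001],
    [-0.001, -0.0005, 0.069, 0.002, 0.003, 0.001],
    [-0.001, -0.0005, 0.07, 0.002, 0.003, 0.001],
    [-0.001, -0.0005, 0.07, 0.002, 0.003, 0.001],
  ],
)

```text
clock: 6.6
eef_pos: [0.5732, -0.0298, 0.1031]
eef_rot: [-1.881, -1.661, -0.783]
ft_force: [-6.2, -6.0, 6.4]
grip_width: 0.0158
grip_force: 80.7
```

```bash
python3 - <<'E'
from tgt import *
o=manip.get_obs(); print(o['ft_force'],o['torque'])
rel(homeA,A)
p=optics.grab_frame('scene'); im=p['img'][240:360,260:400]; cv2.imwrite('pics/s2.png',cv2.resize(im[:,:,::-1],None,fx=5,fy=5,interpolation=cv2.INTER_CUBIC))
E
```

```text
[-6.15008253 -5.95912732  6.43998083] [-0.30128748  0.68659532  0.67870036]
rel [-0.0008, 0.0001, 0.0023, 0.0002, -0.002, 0.0016] rows 0.1 0.0
```

View pics/s2.png

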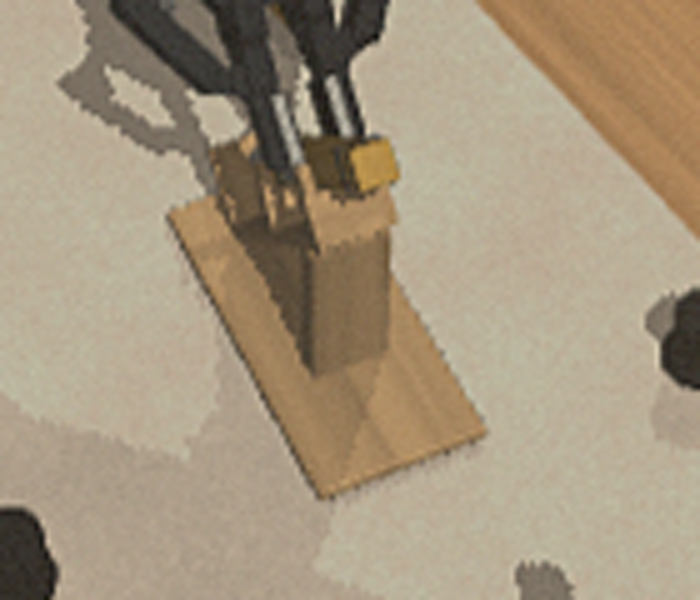

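```bash
python3 - <<'E'
from tgt import *
np.set_printoptions(precision=4,suppress=True)
o=manip.get_obs()
p=optics.grab_frame('wrist'); save(p,'w4.png'); w=fcloud(p); q=w.reshape(-1,3); q=q[~np.isnan(q[:,0])]
v=np.cross(k,u); d=q-foot; C=np.c_[d@a,d@v,-d@zt]*1000
for lo,hi in [(70,82),(108,118),(120,128),(132,150),(150,165),(165,180)]:
    m=(C[:,0]>lo)&(C[:,0]<hi)&(abs(C[:,1])<25)&(C[:,2]>-30)&(C[:,2]<30)
    c=C[m]; t=c[c[:,2]>5] ; print(lo,m.sum(),len(t),np.median(t,0),np.percentile(t[:,1],[2,98]) if len(t) else '', t[:,0].max() if len(t) else '')
E
```

```text
70 794 794 [76.1641  0.9888  9.4878] [-7.4563  9.0764] 81.96306067657234
108 2398 2160 [110.9354   0.624   10.3612] [-13.2865  14.9696] 117.96699097682654
120 1560 986 [124.1531   1.023    9.3792] [-15.1123  14.5076] 127.99343777709655
132 2262 2262 [141.2627   1.028    9.5447] [-7.7783  9.589 ] 149.99569115612496
150 2100 2100 [157.6609   1.041    9.6309] [-7.7966  9.7579] 164.99394822816882
165 1340 1253 [169.4151   1.0496   9.3862] [-7.3778  9.4757] 173.65503887689977
```

View pics/w4.png

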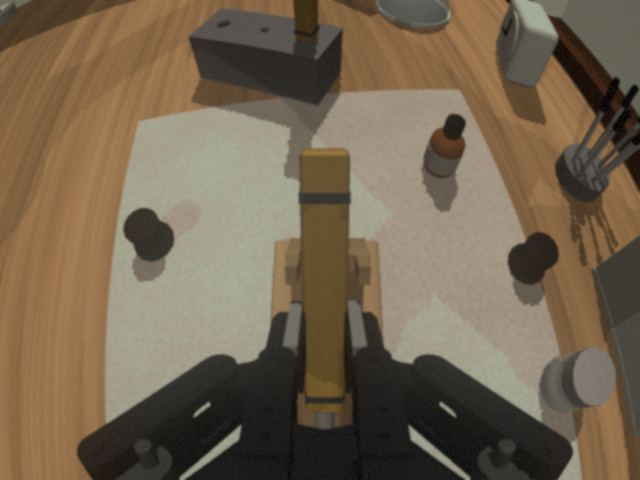

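Emit:
carry_out(
  commands=[
    [0, 0, 0, 0, 0, 0],
    [0, 0, 0, 0, 0, 0],
    [0, 0, 0, 0, 0, 0],
    [0, 0, 0, 0, 0, 0],
    [0, 0, 0, 0, 0, 0],
    [0, 0, 0, 0, 0, 0],
  ],
  fingers=0.5,
)

```text
clock: 7.2
eef_pos: [0.573, -0.0289, 0.1017]
eef_rot: [-1.881, -1.66, -0.782]
ft_force: [-0.1, -0.3, -0.6]
grip_width: 0.043
grip_force: 0.0
```

Emit:
carry_out(
  commands=[
    [0, 0, -0.02, 0, 0, 0],
    [0, 0, -0.05, 0, 0, 0],
    [0, 0, -0.09, 0, 0, 0],
    [0, 0, -0.12, 0, 0, 0],
    [0, 0, -0.12, 0, 0, 0],
    [0, 0, -0.12, 0, 0, 0],
    [0, 0, -0.12, 0, 0, 0],
  ],
)

```text
clock: 7.78
eef_pos: [0.5622, -0.113, 0.1855]
eef_rot: [-1.881, -1.659, -0.782]
ft_force: [0.1, -0.2, 0.1]
grip_width: 0.0429
grip_force: 0.0
```

```bash
python3 - <<'E'
from tgt import *
np.set_printoptions(precision=4,suppress=True)
o=manip.get_obs();print(o['joints'])
p=optics.grab_frame('wrist'); w=fcloud(p); q=w.reshape(-1,3); q=q[~np.isnan(q[:,0])]
v=np.cross(k,u); d=q-foot; C=np.c_[d@a,d@v,-d@zt]*1000
for lo,hi in [(0,40),(52,58),(70,82),(85,115),(132,150),(150,165),(165,180)]:
    m=(C[:,0]>lo)&(C[:,0]<hi)&(abs(C[:,1])<25)&(C[:,2]>0)&(C[:,2]<30)
    t=C[m]; print(lo,len(t),np.median(t,0),np.percentile(t[:,1],[2,98]) if len(t) else '', t[:,0].max() if len(t) else '')
st=near=None
from fit import near,rect
q=near(w,(.55,.27),.14,.055,.065); print('stand',len(q),rect(q) if len(q)>3 else '')
graspB=foot+.132*a
rel(graspB+.12*a,B)
E
```

```text
[-0.5742  0.0703  1.7063  0.7034  1.7296 -0.4664]
0 790 [11.6784  1.3055  4.6148] [-15.799   16.3547] 39.99271327699879
52 165 [55.0925  1.3014  9.3916] [-7.7081  9.5297] 57.97308285908606
70 366 [76.0296  0.5851  9.5702] [-7.4109  9.2713] 81.98029108263754
85 985 [100.4374   1.3012   9.5076] [-7.1386  9.3296] 114.9804018418248
132 680 [141.0484   1.2933   9.5566] [-7.4901  9.3882] 149.93430955482427
150 576 [157.2419   1.2895   9.5927] [-7.3429  9.278 ] 164.63517015844923
165 234 [167.8424   1.289    9.1912] [-7.2792  9.8996] 170.28893069742008
stand 2999 (array([0.5464, 0.2776]), (67.41592407226562, 151.41781616210938), 59.85591125488281)
rel [0.1538, 0.0009, 0.1135, -0.0017, -1.5743, 0.0014] rows 4.6 12.6
```

```bash
cat >> tgt.py <<'E'
graspB=foot+.132*a+.001*np.cross(k,u)
E
python3 - <<'E'
from tgt import *
rel([.575,-.02,.30],pose(82.8)); rel(graspB+.1*a,B)
E
```

```text
rel [0.1473, 0.0011, -0.0146, -0.002, -0.7889, 0.0006] rows 3.5 6.3
rel [0.1338, -0.0001, 0.1134, -0.0017, -1.5743, 0.0014] rows 4.2 12.6
```

Emit:
carry_out(
  commands=[
    [0.04, 0, -0.015, 0, 0, 0],
    [0.08, 0.001, -0.015, -0.001, -0.12, 0],
    [0.12, 0.001, -0.015, -0.001, -0.24, 0],
    [0.147, 0.001, -0.015, -0.002, -0.36, 0],
    [0.147, 0.001, -0.015, -0.002, -0.48, 0],
    [0.15, 0.001, -0.01, -0.002, -0.6, 0],
    [0.15, 0, 0.01, -0.002, -0.72, 0],
    [0.15, 0, 0.03, -0.002, -0.84, 0],
    [0.15, 0, 0.05, -0.002, -0.96, 0.001],
    [0.15, 0, 0.07, -0.002, -1.08, 0.001],
    [0.145, 0, 0.09, -0.002, -1.2, 0.001],
    [0.14, 0, 0.1, -0.002, -1.32, 0.001],
  ],
)

```text
clock: 8.83
eef_pos: [0.583, 0.0575, 0.2132]
eef_rot: [2.044, 1.808, -0.562]
ft_force: [-0.3, -1.5, -0.6]
grip_width: 0.0428
grip_force: 0.0
```

```bash
python3 - <<'E'
from tgt import *
print(manip.get_obs()['joints'])
rel(graspB+.1*a,B)
E
```

```text
[ 0.28839321  0.05041513  1.60695327 -0.49392422  1.69930868  0.40022637]
rel [0.0096, 0.0004, 0.0093, 0.0034, -0.2477, 0.0019] rows 0.3 2.0
```

Emit:
carry_out(
  commands=[
    [0.005, 0, 0.005, 0.002, -0.12, 0.001],
    [0.0096, 0.0004, 0.0093, 0.0034, -0.2477, 0.002],
    [0.0096, 0.0004, 0.0093, 0.0034, -0.2477, 0.002],
    [0.0096, 0.0004, 0.0093, 0.0034, -0.2477, 0.002],
    [0.0096, 0.0004, 0.0093, 0.0034, -0.2477, 0.002],
    [0.0096, 0.0004, 0.0093, 0.0034, -0.2477, 0.002],
  ],
)

```text
clock: 9.33
eef_pos: [0.5845, 0.0581, 0.2032]
eef_rot: [1.894, 1.662, -0.773]
ft_force: [-0.2, 0.1, 0.6]
grip_width: 0.0426
grip_force: 0.0
```

```bash
python3 - <<'E'
from tgt import *
np.set_printoptions(precision=4,suppress=True)
o=manip.get_obs();print(o['joints'],o['eef_pos'])
rel(graspB,B)
p=optics.grab_frame('wrist'); save(p,'w5.png'); w=fcloud(p); q=w.reshape(-1,3); q=q[~np.isnan(q[:,0])]
T=R.from_rotvec(o['eef_rot']); t=T.inv().apply(q-o['eef_pos'])
m=(abs(t[:,0])<.02)&(abs(t[:,1])<.03)&(t[:,2]>.03)&(t[:,2]<.1)
for z in (.05,.06,.07,.08,.09):
    s=t[m&(abs(t[:,2]-z)<.005)]; print(z,len(s),np.percentile(s,[2,50,98],axis=0).round(4).tolist() if len(s) else '')
E
```

```text
[ 0.3634  0.1409  1.596  -0.6836  1.7808  0.4782] [0.5845 0.0581 0.2032]
rel [0.0031, -0.0009, 0.1003, -0.002, -0.0089, -0.0042] rows 2.4 0.1
0.05 0 
0.06 858 [[-0.0054, -0.009, 0.0607], [0.0038, -0.0006, 0.0621], [0.0117, 0.0083, 0.0643]]
0.07 156 [[0.0101, -0.0092, 0.0658], [0.0116, -0.0006, 0.0705], [0.0123, 0.008, 0.0749]]
0.08 132 [[0.0104, -0.0094, 0.0752], [0.0118, -0.0, 0.0782], [0.0124, 0.0087, 0.0847]]
0.09 126 [[0.0103, -0.0092, 0.0853], [0.0115, -0.0007, 0.0899], [0.0121, 0.0079, 0.0948]]
```

View pics/w5.png

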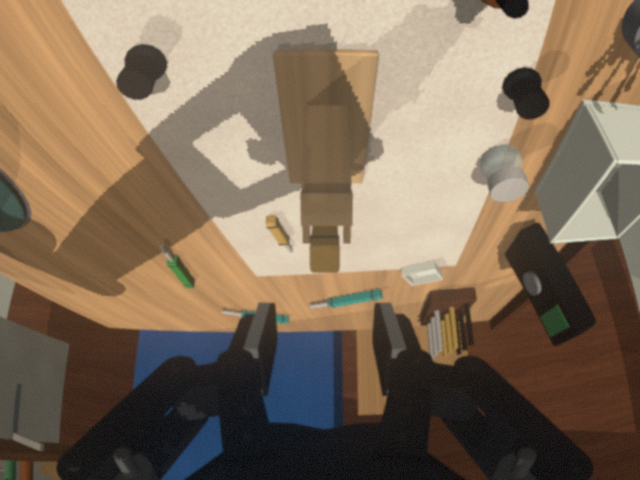

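Emit:
carry_out(
  commands=[
    [0.003, -0.0008, 0.03, -0.002, -0.009, -0.004],
    [0.003, -0.0008, 0.055, -0.002, -0.009, -0.004],
    [0.003, -0.0008, 0.075, -0.002, -0.009, -0.004],
    [0.003, -0.0008, 0.09, -0.002, -0.009, -0.004],
    [0.003, -0.0008, 0.098, -0.002, -0.009, -0.004],
    [0.003, -0.0008, 0.1, -0.002, -0.009, -0.004],
    [0.003, -0.0008, 0.1, -0.002, -0.009, -0.004],
  ],
)

```text
clock: 9.97
eef_pos: [0.5749, -0.0092, 0.1295]
eef_rot: [1.883, 1.659, -0.783]
ft_force: [0.8, -0.2, -0.3]
grip_width: 0.0429
grip_force: 0.0
```

Emit:
carry_out(
  commands=[
    [0, 0, 0, 0, 0, 0],
    [0, 0, 0, 0, 0, 0],
    [0, 0, 0, 0, 0, 0],
    [0, 0, 0, 0, 0, 0],
    [0, 0, 0, 0, 0, 0],
    [0, 0, 0, 0, 0, 0],
    [0, 0, 0, 0, 0, 0],
  ],
  fingers=0,
  newtons=90,
)

```text
clock: 10.55
eef_pos: [0.5752, -0.0084, 0.1298]
eef_rot: [1.881, 1.66, -0.782]
ft_force: [0.4, 6.1, 5.8]
grip_width: 0.0171
grip_force: 87.7
```

```bash
python3 - <<'E'
from tgt import *
np.set_printoptions(precision=4,suppress=True)
o=manip.get_obs();print(o['joints'],o['eef_pos'],o['ft_force'])
up=R.from_rotvec(o['eef_rot']).inv().apply([0,0,1]); print('up',up, 'perp', R.from_rotvec(o['eef_rot']).inv().apply(-zt))
rel(o['eef_pos']-.06*zt,B)
E
```

```text
[ 0.2741  0.1347  1.7324 -0.7134  1.6282  0.489 ] [ 0.5752 -0.0084  0.1298] [0.4382 6.1398 5.8332]
up [-0.709  -0.0001 -0.7053] perp [-1.     -0.0007  0.0026]
rel [-0.06, -0.0, 0.0002, 0.0006, 0.0026, 0.0007] rows 1.4 0.0
```

Emit:
carry_out(
  commands=[
    [0, 0, -0.004, 0, 0, 0],
    [-0.01, 0, -0.005, 0, 0, 0],
    [-0.03, 0, -0.005, 0, 0, 0],
    [-0.06, 0, -0.005, 0, 0, 0],
    [-0.09, 0, -0.01, 0, 0, 0],
    [-0.12, 0, -0.04, 0, 0, 0],
    [-0.14, 0, -0.07, 0, 0, 0],
    [-0.14, 0, -0.07, 0, 0, 0],
    [-0.14, 0, -0.07, 0, 0, 0],
    [-0.14, 0, -0.07, 0, 0, 0],
  ],
)

```text
clock: 11.38
eef_pos: [0.5686, -0.0577, 0.2769]
eef_rot: [1.881, 1.661, -0.784]
ft_force: [0.2, 0.2, -2.8]
grip_width: 0.0166
grip_force: 88.8
```

```bash
cat >> tgt.py <<'E'
from fit import near,rect
def held():
    o=manip.get_obs(); p=optics.grab_frame('wrist'); w=fcloud(p); q=w.reshape(-1,3); q=q[~np.isnan(q[:,0])]
    T=R.from_rotvec(o['eef_rot']); t=T.inv().apply(q-o['eef_pos'])
    m=(abs(t[:,0])<.03)&(abs(t[:,1])<.008)&(t[:,2]>-.06)&(t[:,2]<.1)
    for z in np.arange(-.06,.1,.01):
        s=t[m&(abs(t[:,2]-z)<.005)]
        if len(s)>5: print(round(z,3),len(s),np.percentile(s,[2,50,98],axis=0).round(4).tolist())
    return p,w
E
python3 - <<'E'
from tgt import *
np.set_printoptions(precision=4,suppress=True)
o=manip.get_obs();print(o['joints'],o['eef_pos'],o['ft_force'])
p,w=held(); save(p,'w6.png')
sk=np.array([.5041,.3031,0]); rel([.52,.18,.32],pose(82.8+20)); rel([*sk[:2],.32],pose(120))
E
```

```text
[ 0.1992 -0.0065  1.6335 -0.7529  1.7592  0.2708] [ 0.5686 -0.0577  0.2769] [ 0.1972  0.2249 -2.7817]
-0.04 1769 [[-0.0091, -0.0077, -0.0383], [0.0005, -0.0001, -0.0372], [0.008, 0.0076, -0.0353]]
-0.03 666 [[0.007, -0.0077, -0.0348], [0.0078, -0.0001, -0.0302], [0.0086, 0.0077, -0.0253]]
-0.02 569 [[0.0072, -0.0076, -0.0248], [0.008, -0.0001, -0.0205], [0.0088, 0.0077, -0.0152]]
-0.01 466 [[0.0071, -0.0077, -0.0147], [0.0079, -0.0001, -0.0098], [0.0086, 0.0077, -0.0052]]
0.0 399 [[0.0073, -0.0076, -0.0047], [0.008, -0.0001, 0.0003], [0.0088, 0.0077, 0.0047]]
0.01 333 [[0.0073, -0.0076, 0.0053], [0.008, -0.0001, 0.0103], [0.0086, 0.0077, 0.0148]]
0.02 291 [[0.0075, -0.0077, 0.0151], [0.008, -0.0001, 0.0202], [0.0087, 0.0076, 0.0249]]
0.03 226 [[0.0074, -0.0076, 0.0251], [0.0081, -0.0001, 0.0299], [0.0086, 0.0076, 0.0347]]
0.04 218 [[0.0075, -0.0076, 0.0353], [0.0081, -0.0, 0.0389], [0.0087, 0.0078, 0.0445]]
0.05 198 [[0.0074, -0.0078, 0.0451], [0.0082, -0.0, 0.0498], [0.0088, 0.0078, 0.0545]]
0.06 166 [[0.0076, -0.0076, 0.0552], [0.0081, -0.0, 0.0605], [0.0087, 0.0075, 0.0649]]
0.07 147 [[0.0074, -0.0078, 0.0653], [0.0084, -0.0, 0.0698], [0.0089, 0.0079, 0.0742]]
0.08 50 [[0.0075, -0.0075, 0.0757], [0.008, 0.0, 0.0775], [0.0084, 0.0075, 0.0801]]
0.09 13 [[0.0033, -0.002, 0.0921], [0.0039, 0.0, 0.0935], [0.0049, 0.0021, 0.0945]]
rel [0.1311, -0.0779, -0.1938, -0.1405, 0.78, -0.3289] rows 5.9 6.9
rel [0.2159, -0.109, -0.2789, -0.2586, 0.7592, -0.613] rows 8.9 8.1
```

View pics/w6.png

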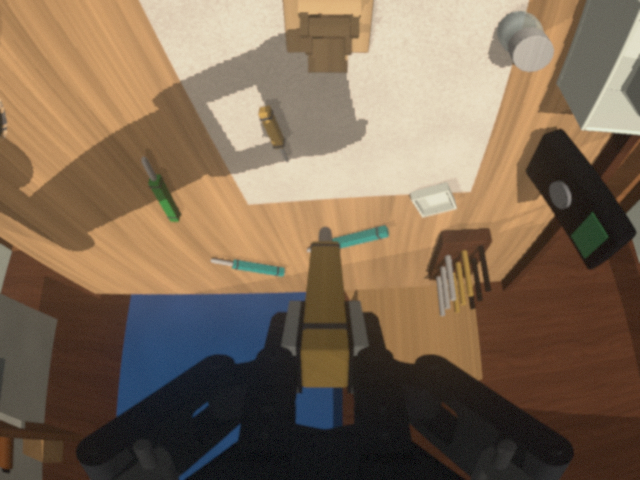

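Emit:
carry_out(
  commands=[
    [0.02, -0.01, -0.035, -0.02, 0.11, -0.05],
    [0.04, -0.02, -0.07, -0.04, 0.22, -0.09],
    [0.06, -0.03, -0.1, -0.06, 0.33, -0.14],
    [0.08, -0.045, -0.13, -0.08, 0.44, -0.19],
    [0.1, -0.06, -0.16, -0.1, 0.55, -0.23],
    [0.12, -0.07, -0.18, -0.12, 0.66, -0.28],
    [0.131, -0.078, -0.194, -0.1405, 0.78, -0.329],
    [0.131, -0.078, -0.194, -0.1405, 0.78, -0.329],
    [0.131, -0.078, -0.194, -0.1405, 0.78, -0.329],
    [0.131, -0.078, -0.194, -0.1405, 0.78, -0.329],
  ],
)

```text
clock: 12.27
eef_pos: [0.5204, 0.1789, 0.3201]
eef_rot: [1.961, 2.45, -0.006]
ft_force: [-0.2, 0.6, -3.0]
grip_width: 0.0169
grip_force: 88.6
```

```bash
python3 - <<'E'
from tgt import *
np.set_printoptions(precision=4,suppress=True)
o=manip.get_obs();print(o['joints'],o['eef_pos'],o['ft_force'])
p,w=held(); save(p,'w7.png'); np.save('w7.npy',w)
q=near(w,(.5467,.2777),.085,.052,.068); c,s,ang=rect(q); print('stand',len(q),c,s,ang,np.median(q[:,2]))
# hole: points below top / dark inside stand rect near socket
im=cv2.cvtColor(p['img'],cv2.COLOR_RGB2GRAY)
f=240/np.tan(np.radians(p['vfov'])/2)
def proj(x):
    c=R.from_rotvec(p['rotation']).as_matrix().T@(np.array(x)-p['eye']); r=np.hypot(c[0],c[1]); th=np.arctan2(r,c[2]); return p['cx']+f*th*c[0]/r,p['cy']+f*th*c[1]/r
uv=proj([.5041,.3031,.06]); print(uv, proj([.548,.277,.06]))
i,j=int(uv[1]),int(uv[0]); sub=im[max(i-25,0):i+25,j-25:j+25]
z=w[max(i-25,0):i+25,j-25:j+25]
m=((z[:,:,2]<.05)|np.isnan(z[:,:,2])).astype(np.uint8); n,L,st,ce=cv2.connectedComponentsWithStats(m); print(st,ce+[j-25,max(i-25,0)])
cv2.imwrite('pics/w7c.png',cv2.resize(p['img'][max(i-60,0):i+60,max(j-60,0):j+100,::-1],None,fx=4,fy=4,interpolation=cv2.INTER_CUBIC))
E
```

```text
[ 0.2871 -0.1644  1.5748 -0.0046  1.7323  0.0655] [0.5204 0.1789 0.3201] [-0.1844  0.5595 -2.9701]
-0.04 1776 [[-0.0081, -0.0077, -0.0382], [0.0016, -0.0001, -0.0371], [0.0091, 0.0077, -0.0354]]
-0.03 666 [[0.008, -0.0076, -0.0348], [0.0088, -0.0001, -0.0301], [0.0097, 0.0076, -0.0252]]
-0.02 561 [[0.0082, -0.0077, -0.0248], [0.009, -0.0001, -0.0203], [0.0097, 0.0077, -0.0153]]
-0.01 460 [[0.0082, -0.0077, -0.0149], [0.0089, -0.0001, -0.01], [0.0096, 0.0077, -0.0052]]
0.0 393 [[0.0082, -0.0076, -0.0049], [0.0089, -0.0001, 0.0001], [0.0096, 0.0077, 0.0048]]
0.01 341 [[0.0083, -0.0077, 0.0052], [0.0089, -0.0001, 0.01], [0.0096, 0.0077, 0.0146]]
0.02 287 [[0.0085, -0.0076, 0.0152], [0.009, -0.0001, 0.0202], [0.0096, 0.0076, 0.0249]]
0.03 231 [[0.0083, -0.0077, 0.0251], [0.0091, -0.0002, 0.0299], [0.0097, 0.0076, 0.0348]]
0.04 223 [[0.0085, -0.0075, 0.0352], [0.0091, 0.0004, 0.0389], [0.0096, 0.0078, 0.0447]]
0.05 193 [[0.0085, -0.0075, 0.0452], [0.0091, -0.0002, 0.0503], [0.0097, 0.0077, 0.0548]]
0.06 160 [[0.0085, -0.0077, 0.0553], [0.009, -0.0004, 0.0604], [0.0096, 0.0075, 0.0649]]
0.
[... 484 characters left out ...]
1077599607))
[[   0    0   50   50 2149]
 [   0    0   18   18  175]
 [  35    0    1    1    1]
 [  42    0    8    8   39]
 [  19   21   12   11  104]
 [  42   20    1    1    1]
 [   2   31    1    1    1]
 [  25   34    1    1    1]
 [  35   39    1    1    1]
 [   9   40    1    1    1]
 [   0   44    7    6   24]
 [  17   44    1    1    1]
 [  20   45    1    1    1]
 [  26   44    1    1    1]] [[336.8823  82.0614]
 [316.6857  61.8   ]
 [346.      56.    ]
 [357.3846  58.3077]
 [335.6538  82.    ]
 [353.      76.    ]
 [313.      87.    ]
 [336.      90.    ]
 [346.      95.    ]
 [320.      96.    ]
 [313.0833 103.4167]
 [328.     100.    ]
 [331.     101.    ]
 [337.     100.    ]]
```

View pics/w7c.png

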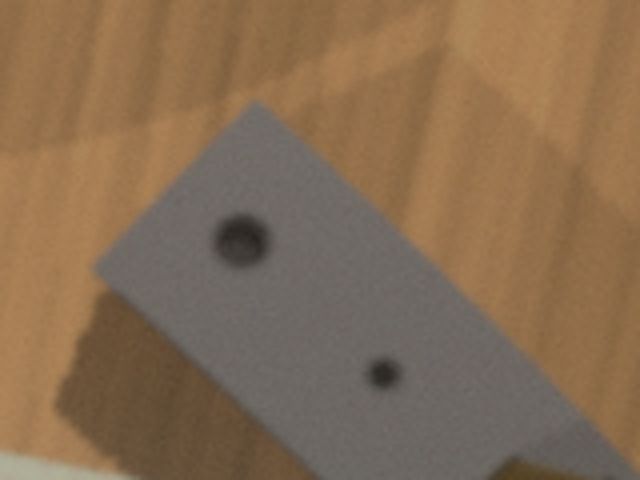

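```bash
python3 - <<'E'
from tgt import *
rel([.5040,.3033,.30],pose(120))
E
```

```text
rel [0.1248, 0.0112, 0.0197, -0.0012, 0.0039, -0.3022] rows 3.0 2.4
```

Emit:
carry_out(
  commands=[
    [0.03, 0.003, 0.0, 0, 0.002, -0.08],
    [0.065, 0.006, 0.005, 0, 0.003, -0.16],
    [0.1, 0.009, 0.01, 0, 0.004, -0.25],
    [0.1248, 0.0112, 0.0197, -0.0012, 0.0039, -0.3022],
    [0.1248, 0.0112, 0.0197, -0.0012, 0.0039, -0.3022],
    [0.1248, 0.0112, 0.0197, -0.0012, 0.0039, -0.3022],
    [0.1248, 0.0112, 0.0197, -0.0012, 0.0039, -0.3022],
    [0.1248, 0.0112, 0.0197, -0.0012, 0.0039, -0.3022],
    [0.1248, 0.0112, 0.0197, -0.0012, 0.0039, -0.3022],
  ],
)

```text
clock: 13.07
eef_pos: [0.504, 0.3035, 0.3021]
eef_rot: [1.57, 2.721, 0.007]
ft_force: [-0.5, 0.2, -1.9]
grip_width: 0.0172
grip_force: 88.5
```

```bash
python3 - <<'E'
from tgt import *
rel([.5040,.3033,.21],pose(120))
E
```

```text
rel [-0.0003, -0.0004, 0.0921, 0.0037, -0.002, 0.0002] rows 2.2 0.0
```

Emit:
carry_out(
  commands=[
    [0, 0, 0.03, 0.002, -0.002, 0],
    [0, 0, 0.06, 0.002, -0.002, 0],
    [0, 0, 0.08, 0.002, -0.002, 0],
    [0, 0, 0.092, 0.002, -0.002, 0],
    [0, 0, 0.092, 0.002, -0.002, 0],
    [0, 0, 0.092, 0.002, -0.002, 0],
    [0, 0, 0.092, 0.002, -0.002, 0],
  ],
)

```text
clock: 13.65
eef_pos: [0.5043, 0.3048, 0.2117]
eef_rot: [1.568, 2.721, 0.005]
ft_force: [-0.4, 1.0, -2.0]
grip_width: 0.0172
grip_force: 88.4
```

```bash
python3 - <<'E'
from tgt import *
o=manip.get_obs(); print(o['eef_pos'],R.from_rotvec(o['eef_rot']).as_matrix()[:,2],o['ft_force'])
rel([.5040,.3033,.16],pose(120)); rel([.5040,.3033,.1425],pose(120))
p=optics.grab_frame('scene'); f=240/np.tan(np.radians(p['vfov'])/2)
def proj(x):
    c=R.from_rotvec(p['rotation']).as_matrix().T@(np.array(x)-p['eye']); return p['cx']+f*c[0]/c[2],p['cy']+f*c[1]/c[2]
a_=proj([.504,.3033,.06]); b=proj([.504,.3033,.0775]); print(a_,b)
i,j=int(a_[1]),int(a_[0])
cv2.imwrite('pics/s3.png',cv2.resize(p['img'][i-70:i+30,j-60:j+60,::-1],None,fx=6,fy=6,interpolation=cv2.INTER_CUBIC))
E
```

```text
[0.5043 0.3048 0.2117] [ 0.0029  0.0023 -1.    ] [-0.3514  1.0416 -2.0409]
rel [-0.0012, -0.0012, 0.0517, 0.0037, -0.0005, 0.0015] rows 1.2 0.0
rel [-0.0012, -0.0013, 0.0692, 0.0037, -0.0005, 0.0015] rows 1.7 0.0
(np.float64(454.85304783177554), np.float64(394.27929818865886)) (np.float64(456.735790630712), np.float64(389.47351501170624))
```

View pics/s3.png

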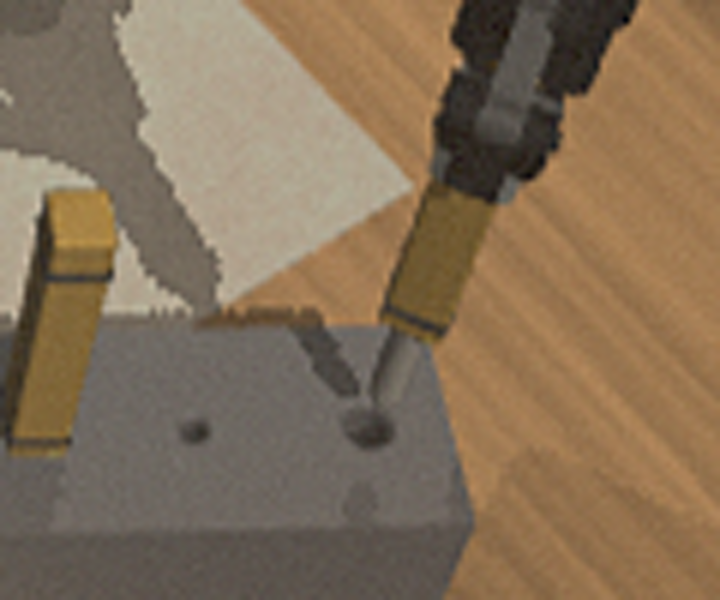

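Emit:
carry_out(
  commands=[
    [-0.0012, -0.0012, 0.0, 0.0037, 0, 0.0015],
    [-0.0012, -0.0012, 0.0, 0.0037, 0, 0.0015],
    [-0.0012, -0.0012, 0.0, 0.0037, 0, 0.0015],
    [-0.0012, -0.0012, 0.01, 0.0037, 0, 0.0015],
    [-0.0012, -0.0012, 0.018, 0.0037, 0, 0.0015],
    [-0.0012, -0.0012, 0.022, 0.0037, 0, 0.0015],
    [-0.0012, -0.0012, 0.026, 0.0037, 0, 0.0015],
    [-0.0012, -0.0012, 0.03, 0.0037, 0, 0.0015],
    [-0.0012, -0.0012, 0.03, 0.0037, 0, 0.0015],
  ],
)

```text
clock: 14.45
eef_pos: [0.5031, 0.303, 0.1787]
eef_rot: [-1.569, -2.719, 0.004]
ft_force: [0.9, -0.3, -2.8]
grip_width: 0.0169
grip_force: 88.3
```

```bash
python3 - <<'E'
from tgt import *
o=manip.get_obs(); print(o['eef_pos'],R.from_rotvec(o['eef_rot']).as_matrix()[:,2],o['ft_force'],o['torque'])
rel([.5040,.3033,.1425],pose(120))
E
```

```text
[0.5031 0.303  0.1787] [-0.0033 -0.0011 -1.    ] [ 0.8948 -0.2885 -2.8283] [-0.004  -0.1982  0.0006]
rel [-0.0002, 0.001, 0.0362, -0.0034, -0.0007, 0.0004] rows 0.9 0.0
```

Emit:
carry_out(
  commands=[
    [0, 0.0007, 0.006, -0.002, 0, 0],
    [0, 0.0007, 0.013, -0.002, 0, 0],
    [0, 0.0007, 0.02, -0.002, 0, 0],
    [0, 0.0007, 0.026, -0.002, 0, 0],
    [0, 0.0007, 0.03, -0.002, 0, 0],
    [0, 0.0007, 0.033, -0.002, 0, 0],
    [0, 0.0007, 0.035, -0.002, 0, 0],
    [0, 0.0007, 0.036, -0.002, 0, 0],
    [0, 0.0007, 0.037, -0.002, 0, 0],
    [0, 0.0007, 0.037, -0.002, 0, 0],
  ],
)

```text
clock: 15.28
eef_pos: [0.504, 0.3036, 0.1436]
eef_rot: [-1.57, -2.721, -0.001]
ft_force: [-2.9, 0.2, 3.5]
grip_width: 0.0172
grip_force: 89.3
```

```bash
python3 - <<'E'
from tgt import *
o=manip.get_obs(); print(o['eef_pos'],R.from_rotvec(o['eef_rot']).as_matrix()[:,2],o['ft_force'],o['torque'],o['grip_force'])
p,w=held()
E
```

```text
[0.504  0.3036 0.1436] [ 0.0001  0.0008 -1.    ] [-2.865   0.1881  3.5081] [-0.25    0.4561  0.0022] 89.30529713630676
-0.04 1760 [[-0.0082, -0.0076, -0.0382], [0.0017, 0.0001, -0.0371], [0.0091, 0.0077, -0.0353]]
-0.03 667 [[0.0081, -0.0077, -0.0347], [0.0089, 0.0001, -0.0302], [0.0097, 0.0077, -0.0253]]
-0.02 566 [[0.0084, -0.0077, -0.0249], [0.0091, 0.0001, -0.0206], [0.0098, 0.0077, -0.0153]]
-0.01 467 [[0.0083, -0.0077, -0.0148], [0.009, -0.0003, -0.0097], [0.0098, 0.0077, -0.0052]]
0.0 391 [[0.0083, -0.0076, -0.0047], [0.009, 0.0001, 0.0003], [0.0097, 0.0077, 0.0047]]
0.01 336 [[0.0085, -0.0077, 0.0052], [0.0091, 0.0001, 0.0103], [0.0097, 0.0076, 0.0149]]
0.02 280 [[0.0086, -0.0076, 0.0152], [0.0091, -0.0002, 0.02], [0.0098, 0.0077, 0.0249]]
0.03 233 [[0.0086, -0.0076, 0.0252], [0.0091, 0.0001, 0.0296], [0.0098, 0.0077, 0.0348]]
0.04 220 [[0.0085, -0.0077, 0.0352], [0.0092, 0.0001, 0.0388], [0.0098, 0.0076, 0.0446]]
0.05 197 [[0.0085, -0.0077, 0.0453], [0.0092, -0.0005, 0.0502], [0.0098, 0.0075, 0.0547]]
0.06 166 [[0.0086, -0.0074, 0.0552], [0.0092, 0.0001, 0.0609], [0.0099, 0.0076, 0.0649]]
0.07 148 [[0.0086, -0.0078, 0.0651], [0.0095, 0.0001, 0.0703], [0.0099, 0.0075, 0.0746]]
0.08 810 [[0.0088, -0.0075, 0.0772], [0.0177, 0.0007, 0.0827], [0.0291, 0.0077, 0.084]]
0.09 62 [[0.0239, -0.0078, 0.0852], [0.027, -0.0029, 0.0898], [0.0298, 0.0025, 0.0945]]
```

Emit:
carry_out(
  commands=[
    [0, 0, 0.001, 0, 0, 0],
    [0, 0, 0.002, 0, 0, 0],
    [0, 0, 0.002, 0, 0, 0],
    [0, 0, 0.002, 0, 0, 0],
  ],
)

```text
clock: 15.67
eef_pos: [0.5043, 0.3037, 0.1435]
eef_rot: [1.57, 2.721, 0.003]
ft_force: [-6.8, -2.9, 22.1]
grip_width: 0.017
grip_force: 91.9
```

Firmly seated (22 N, no movement). Relax, release, retreat.

Emit:
carry_out(
  commands=[
    [0, 0, -0.002, 0, 0, 0],
    [0, 0, -0.002, 0, 0, 0],
    [0, 0, -0.002, 0, 0, 0],
  ],
)

```text
clock: 15.92
eef_pos: [0.5042, 0.3037, 0.1436]
eef_rot: [-1.57, -2.721, -0.002]
ft_force: [-1.6, -1.0, 8.3]
grip_width: 0.0171
grip_force: 89.9
```

Emit:
carry_out(
  commands=[
    [0, 0, 0, 0, 0, 0],
    [0, 0, 0, 0, 0, 0],
    [0, 0, 0, 0, 0, 0],
    [0, 0, 0, 0, 0, 0],
    [0, 0, 0, 0, 0, 0],
    [0, 0, 0, 0, 0, 0],
  ],
  fingers=0.5,
)

```text
clock: 16.42
eef_pos: [0.5038, 0.3035, 0.1426]
eef_rot: [-1.57, -2.72, 0.0]
ft_force: [0.8, -0.2, 0.5]
grip_width: 0.0427
grip_force: 0.0
```

Emit:
carry_out(
  commands=[
    [0, 0, -0.02, 0, 0, 0],
    [0, 0, -0.05, 0, 0, 0],
    [0, 0, -0.09, 0, 0, 0],
    [0, 0, -0.13, 0, 0, 0],
    [0, 0, -0.15, 0, 0, 0],
    [0, 0, -0.15, 0, 0, 0],
    [0, 0, -0.15, 0, 0, 0],
    [0, 0, -0.15, 0, 0, 0],
  ],
)

```text
clock: 17.08
eef_pos: [0.5038, 0.3033, 0.2917]
eef_rot: [-1.569, -2.72, 0.001]
ft_force: [0.5, 0.6, -0.9]
grip_width: 0.0427
grip_force: 0.0
```

```bash
python3 - <<'E'
from tgt import *
o=manip.get_obs(); print(o['eef_pos'],o['ft_force'],o['grip_force'])
p=optics.grab_frame('wrist'); w=fcloud(p)
for h in (.08,.1,.12,.14,.16,.178):
    q=near(w,(.504,.3033),.03,h-.008,h+.008); 
    if len(q)>5: print(h,len(q),np.median(q,0),q[:,2].max(),rect(q)[:2])
E
```

```text
[0.5038 0.3033 0.2917] [ 0.5445  0.5508 -0.9469] 0.0
0.08 64 [0.4988 0.3116 0.0798] 0.08797860785089073 (array([0.4992, 0.3117]), (16.8475341796875, 1.3217084407806396))
0.1 84 [0.4993 0.3121 0.1012] 0.10713574587806934 (array([0.4995, 0.3112]), (17.673831939697266, 2.7497057914733887))
0.12 79 [0.4996 0.3117 0.1208] 0.1277354302067874 (array([0.4993, 0.3115]), (16.835960388183594, 1.5045876502990723))
0.14 112 [0.4994 0.312  0.1414] 0.1477727778485196 (array([0.4995, 0.3114]), (17.520282745361328, 2.7295897006988525))
0.16 128 [0.4988 0.3118 0.1625] 0.16793674297074412 (array([0.4993, 0.3116]), (17.626670837402344, 3.3763413429260254))
0.178 640 [0.5031 0.3054 0.1805] 0.1824322548826538 (array([0.5036, 0.3042]), (17.041683197021484, 18.058242797851562))
```

The driver is upright and its top is at 0.180 m, so the shoulder is home.

```bash
python3 -c "
from rig import ticket
print(ticket.hand_in())"
```

```text
the job is handed in; nothing more can be done
None
```

The long brass-handled driver was laid home in the cradle, re-gripped by its handle top, seated fully home upright in the wide socket and released; the job is handed in, with no verdict returned.

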